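Load the sloping drilling jig and turn its hold-down over the plate

TASK

Get the aluminium plate ready for angled drilling: pick it up off the bench, hold it parallel to the sloping jig and lay it flat and square in the pocket between the black stops, letting go only when it rests on the bed (do not drop it in). Then swing the red hold-down all the way round, to its stop, so that it points straight down the slope over the plate, and let go. Leave the other things on the bench where they are.

Things in the scene. Friction and masses are not known exactly. Their poses are not given: they have to be found in the camera images.
- plate: The work: a flat bright aluminium plate with two dark dots, 90 (its x) x 40 (its y) x 8 mm thick, about 75 g, lying loose on the bench. Origin: centre of its underside, z up through its thickness. It may go into the pocket either end first.
- cradle: Sloping top of the drilling jig, fixed: a blue board 147 x 120 mm rising at 30 degrees from its low edge. Origin: centre of the top face of the pocket's bed, about 65 mm above the bench, where the plate's underside centre belongs. x points up the slope, y across it, z square off it. The bed is a pale wooden pad 90 (x) x 32 (y) mm, 10 mm above the blue board, so the plate's long sides overhang it.
- low_stop (a point): Middle of the inner top edge of the black stop at the pocket's low end, 6 mm above the bed's plane, at x = -47.5 mm of the cradle; the stop is 8 mm thick, 60 mm wide. A like one stands at the high end, inner face at x = +47.5 mm. Pocket length 95 mm: 2.5 mm clearance at each end.
- side_stop (a point): Middle of the inner top edge of one of four black corner stops, 6 mm above the bed's plane. Inner faces at y = -22.5 and +22.5 mm of the cradle (pocket width 45 mm, 2.5 mm clearance each side); they reach from |x| = 28 to 43 mm and out to |y| = 30.5 mm, so the middle 56 mm of each long side is open for fingers.
- clamp (a joint): Angle of the red hold-down about its pivot, rad. 0: at its stop, pointing straight down the slope, over the plate's upper end; it grows as the free end turns aside towards the cradle's -y (1.57: pointing along -y; 2.0: other stop). It stays where it is left and turns easily.
- pivot (a point): Pivot of the hold-down, at x = 68, y = 0 mm of the cradle, 10.5 mm above the bed's plane; its axis is square to the slope (the cradle's z).
- clamp_knob (a point): Centre of the top of the hold-down's red knob, a pin 12 mm in diameter and 28 mm tall, square to the slope, 38 mm from the pivot; top 44.5 mm above the bed's plane. It stands on the flat arm, 16 mm wide, 6 mm thick, underside 10.5 mm above the bed's plane (2.5 mm over a seated plate), ending 48 mm from the pivot.
- offcut: Bystander: dark wood offcut 75 x 45 x 12 mm lying on the bench. Origin: centre of its underside.
- glue: Bystander: yellow bottle with orange cap, 52 mm in diameter, 120 mm tall, standing. Origin: centre of its underside.
- tape: Bystander: blue roll of tape lying flat, 96 mm in diameter, 25 mm high. Origin: centre of its underside.
- screwdriver: Bystander: screwdriver 170 mm long lying on the bench along its x. Origin: on its underside near the middle.
Not all that is in view belongs to the job. Leave any turquoise look-alike of the part that bears cradle alone.

How it is judged:
By the outcome, as a careful person would: the job done as asked, in the order asked, and still so for the second after the job is handed in, with the robot touching nothing.
It also fails if it takes over 51 s, if anything falls off the work surface, if the arm or the gripper's body presses on something with over 40 N, if the wrist force passes 120 N, or if a joint passes its speed limit or range.

ROBOT

A 7-joint arm with a two-finger parallel gripper is mounted at the origin on the work surface. World frame = base frame: x ahead of the robot, y to its left, z up, the work surface at z = 0. Lengths are in m, angles in rad, forces in N, time in s.
With the tool pointing down it reaches from about 0.4 to 0.85 m from the base axis. Payload 10.4 kg.
Tool frame: the origin (TCP) lies midway between the tips of the shut fingers; the grasp point (between the pads) lies r.grip_point_offset behind it (r.grip_point_offset is the distance from the TCP to the grasp point, in m); z points along the fingers, y is the line along which they close (so a half turn about z gives the same grasp; the last joint's range is limited). The gripper opens to 87 mm and grips with 3 to 60 N. Pads are 19 mm wide; open, the fingers measure 117 mm over their backs; the gripper's body (75 mm by 190 mm) begins 51 mm behind the grasp point.
Start: joints at [1.085, 0.332, -0.065, 1.46, 0.022, 1.35, -0.088], TCP at [0.279, -0.559, 0.223] pointing down, gripper open.
Joint ranges: [-2.6, 2.6], [-0.5, 2.12], [-1.47, 1.34], [0.16, 2.42], [-1.27, 4.41], [0.06, 2.06], [-2.6, 2.6]. Speed limits (rad/s): [2.22, 2.22, 2.79, 2.79, 3.14, 3.14, 3.14].

INTERFACE

Orientations are given as a unit quaternion [x, y, z, w].
In Python, from bench import r gives the robot as it stands.
- The arm moves only by the tool play_rows, never from a script. Its arguments are lists of equal length, an entry for each row: "claw": the closure, from 0 (fully open) to 1 (shut); "delta_pos": the shift along the tool's x, y, z scaled (see below), a list of three; "delta_rot": the turn, a rotation vector about the tool's x, y, z scaled (see below), a list of three. A call has 1 to 8 rows; each row shifts and turns the commanded pose from where the row before left it, along the tool's axes as they then stand; what a row does not reach is not made up. The controller multiplies each number of a shift by 200 mm and each number of a turn by pi rad. A row lasts 1/10 s, in which the tool goes at most 50 mm and 8.59 degrees, less where a joint would pass 70% of its speed; a pose out of reach is approached as far as the arm can. A call with a number of a shift or a turn outside -1 to 1 is refused whole. A call with a gripper value outside its range is refused whole. The fingers move at their own pace and stop on an object; "squeeze" is the grip in N (left out, the last holds). Time passes only in rows, so rows that do not move let the fingers close. It gives the time, the measured TCP pose, the force, the opening and the grip force at its end, in the units of the state.
- r.read_state(): the state, without advancing time (a new reading comes with each control period).
- r.camera(name): name is "side" or "top" or "wrist"; returns a dict with "pixels" (480x640x3 uint8, red, green, blue), "camera_matrix" (3x3 intrinsics, pixels), "cam_to_world" (4x4, takes a point from camera to world coordinates); the wrist camera has in their place "hand_eye" (4x4, takes a point from camera to tool coordinates, whose origin is the TCP and whose axes are the flange's). Camera axes: x right, y up, looking along -z (the intrinsics and any distortion apply to the point x, -y, -z); pixel columns grow to the right and rows downward; lengths in m; the calibration is good to about 2 mm. The wrist camera is an equidistant fisheye: a pixel r from the principal point sees the ray r / f radians off the axis. A picture is of the moment at which its call begins: read the wrist's pose just before it. There is no depth.
- r.close_job(): hands the job in; it is judged then, once.
The state is a dict: "time": time; "joint_positions": joint angles; "joint_vel": joint speeds; "joint_torque": joint torques, N m; "ee_pos": TCP position; "eef_rot": TCP orientation; "ft_force": force on the tool from outside, world axes, zero at the start; "torque": the same for the moment, N m; "width": finger opening in m; "grip_force": force on a finger pad.
Only numpy, scipy, OpenCV 4.12 (cv2) and the standard library are available. Lean on these libraries where they do the work, as an engineer would, in place of code of your own. Each camera call takes 0.05 s, during which the arm holds its last target. There are 200 camera calls.

## Working session

There is one attempt and no reset: what is moved stays moved. The work goes in short steps, Python scripts to look and compute and a tool call to move; the robot and the scene stay as the last step left them, time stands still between calls to the robot, and variables do not carry over. Pictures are saved under pics/ and viewed, at most 10 in all, crops included, and the job is handed in when it is done.

Besides the shell and the picture viewer there is one more tool, called after "Emit:" by a JSON object that holds its "name" and its "arguments", one argument or row to a line. play_rows: Moves the arm, as the interface text tells. Shifts and turns lie within -1 to 1; 1 stands for 200 mm of shift or pi rad of turn. Its arguments: {"type":"object","properties":{"claw":{"type":"array"},"delta_pos":{"type":"array"},"delta_rot":{"type":"array"},"squeeze":{"type":"number"}},"required":["claw","delta_pos","delta_rot"]}

```bash
ls; mkdir -p pics; python3 - <<'E'
from bench import r
import cv2,numpy as np
s=r.read_state();print({k:np.round(v,3) for k,v in s.items()},r.grip_point_offset)
for n in("top","side"):
    c=r.camera(n);cv2.imwrite(f"pics/{n}0.png",c["pixels"][:,:,::-1]);print(n,c["camera_matrix"],c["cam_to_world"].round(4),[k for k in c])
E
```

```text
pics
{'time': np.float64(0.0), 'joint_positions': array([ 1.085,  0.333, -0.065,  1.461,  0.022,  1.35 , -0.088]), 'joint_vel': array([-0.   ,  0.001,  0.001, -0.001,  0.   ,  0.   , -0.   ]), 'joint_torque': array([ 0.0000e+00, -6.2326e+01,  2.5000e-02, -3.8989e+01, -6.1000e-02,
        4.0000e-02,  0.0000e+00]), 'ee_pos': array([ 0.279, -0.559,  0.222]), 'eef_rot': array([ 0.973,  0.229, -0.   , -0.001]), 'ft_force': array([ 0.571,  1.069, -0.88 ]), 'torque': array([0.012, 0.029, 0.009]), 'grip_force': np.float64(0.0), 'width': np.float64(0.087)} 0.0187
top [[608.60214837   0.         320.85325435]
 [  0.         608.60214837 247.36816677]
 [  0.           0.           1.        ]] [[ 0.004   0.9973 -0.0734  0.4912]
 [-1.      0.0038 -0.003  -0.0448]
 [-0.0027  0.0734  0.9973  1.3635]
 [ 0.      0.      0.      1.    ]] ['pixels', 'camera_matrix', 'cam_to_world']
side [[575.00889937   0.         318.10110156]
 [  0.         575.00889937 241.7500434 ]
 [  0.           0.           1.        ]] [[-0.9449  0.2452 -0.2167  0.334 ]
 [-0.3272 -0.7218  0.6099  0.6938]
 [-0.0068  0.6473  0.7622  1.0463]
 [ 0.      0.      0.      1.    ]] ['pixels', 'camera_matrix', 'cam_to_world']
```

View pics/top0.png

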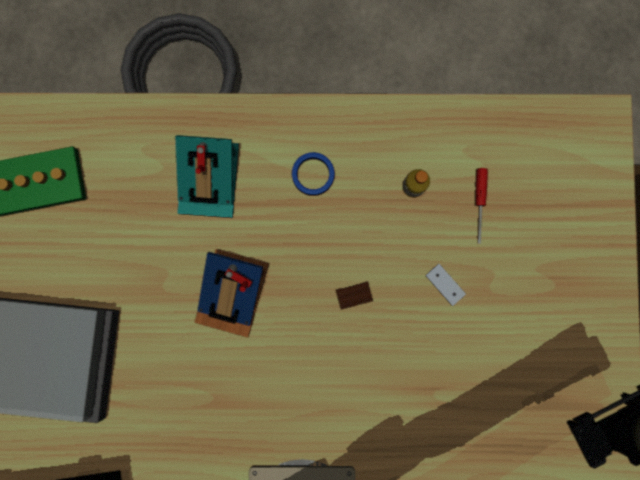

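View pics/side0.png

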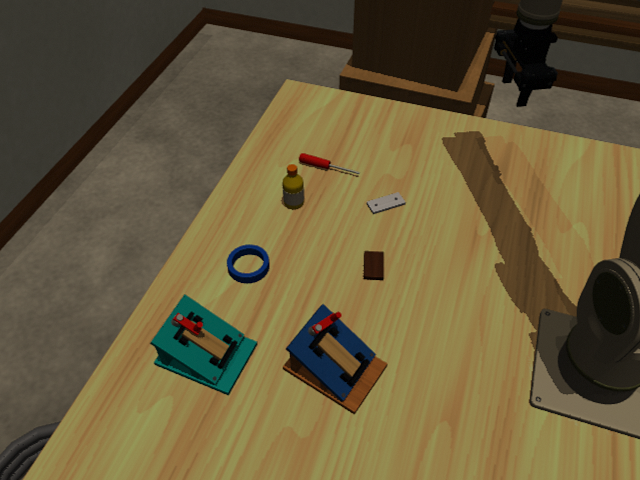

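The top view shows the plate at about (445,284), the blue cradle at (230,292) with its low edge towards the robot, and the red hold-down pointing right, to cradle -y. A turquoise decoy sits at (205,176). In the side view the plate is at (386,203) and the cradle at (335,350).

```bash
cat > h.py <<'E'
import cv2,numpy as np
from scipy.spatial.transform import Rotation as R
def ray(c,uv,T=None):
    "fixed camera: origin, unit directions of pixels (N,2)"
    uv=np.atleast_2d(uv).astype(float);K=c["camera_matrix"]
    x=(uv-K[:2,2])/[K[0,0],K[1,1]]
    if "hand_eye" in c:
        th=np.linalg.norm(x,axis=1,keepdims=True);s=np.sin(th)/np.maximum(th,1e-9)
        d=np.c_[x[:,:1]*s,-x[:,1:]*s,-np.cos(th)];M=T@c["hand_eye"]
    else:
        d=np.c_[x[:,0],-x[:,1],-np.ones(len(x))];M=c["cam_to_world"]
    d=d@M[:3,:3].T
    return M[:3,3],d/np.linalg.norm(d,axis=1,keepdims=True)
def onplane(o,d,p0,n):
    return o+d*(((np.asarray(p0)-o)@n)/(d@n))[:,None]
def tri(o1,d1,o2,d2):
    "midpoint and gap of two rays"
    A=np.c_[d1,-d2];t=np.linalg.lstsq(A,o2-o1,rcond=None)[0]
    a,b=o1+t[0]*d1,o2+t[1]*d2
    return (a+b)/2,np.linalg.norm(a-b)
def pose(s):
    T=np.eye(4);T[:3,:3]=R.from_quat(s["eef_rot"]).as_matrix();T[:3,3]=s["ee_pos"];return T
def project(c,P,T=None):
    M=T@c["hand_eye"] if T is not None else c["cam_to_world"]
    q=(np.atleast_2d(P)-M[:3,3])@M[:3,:3];v=np.c_[q[:,0],-q[:,1],-q[:,2]];K=c["camera_matrix"]
    if T is not None:
        rho=np.linalg.norm(v[:,:2],axis=1);th=np.arctan2(rho,v[:,2]);x=v[:,:2]/np.maximum(rho,1e-9)[:,None]*th[:,None]
    else: x=v[:,:2]/v[:,2:]
    return x*[K[0,0],K[1,1]]+K[:2,2]
def blob(m,roi=None):
    "largest contour of mask within roi x0,y0,x1,y1"
    m=m.astype(np.uint8)*255
    if roi is not None:
        z=np.zeros_like(m);z[roi[1]:roi[3],roi[0]:roi[2]]=1;m=m*z
    cs=cv2.findContours(m,cv2.RETR_EXTERNAL,cv2.CHAIN_APPROX_NONE)[0]
    return max(cs,key=cv2.contourArea) if cs else None
E
python3 - <<'E'
from h import *
from bench import r
P={}
for n,rp,rc in(("top",(410,250,480,320),(180,235,285,345)),("side",(350,180,420,225),(275,295,395,415))):
    c=r.camera(n);im=c["pixels"];hsv=cv2.cvtColor(im,cv2.COLOR_RGB2HSV);H,S,V=[hsv[...,i].astype(int) for i in range(3)]
    def show(tag,m,roi):
        b=blob(m,roi)
        if b is None: print(n,tag,None);return
        q=cv2.minAreaRect(b);print(n,tag,cv2.contourArea(b),np.round(q[0],1),np.round(q[1],1),round(q[2],1),cv2.boxPoints(q).round(1).tolist())
        return q[0]
    u=show("plate",(S<60)&(V>110),rp)
    P[n]=(c,u)
    show("blue",(H>100)&(H<125)&(S>120)&(V>50),rc)
    show("pad",(H>8)&(H<30)&(S>60)&(V>110),(rc[0]+25,rc[1]+25,rc[2]-25,rc[3]-25))
    show("red",((H<6)|(H>174))&(S>160)&(V>90),rc)
    x0,y0,x1,y1=rc
    cv2.imwrite(f"pics/{n}c.png",cv2.resize(im[y0:y1,x0:x1,::-1],None,fx=5,fy=5,interpolation=cv2.INTER_CUBIC))
(c1,u1),(c2,u2)=P["top"],P["side"]
o1,d1=ray(c1,u1);o2,d2=ray(c2,u2);print(tri(o1,d1[0],o2,d2[0]),onplane(o1,d1,[0,0,.008],np.array([0,0,1.])))
a=pose(r.read_state());w=r.camera("wrist");print(w["camera_matrix"],w["hand_eye"].round(4))
E
python3 -c "
import cv2,numpy as np
a=cv2.imread('pics/topc.png');b=cv2.imread('pics/sidec.png')
a=cv2.resize(a,(390,410));b=cv2.resize(b,(400,400));o=np.zeros((410,800,3),np.uint8);o[:410,:390]=a;o[:400,400:]=b;cv2.imwrite('pics/cc.png',o)"
```

```text
top plate 712.5 [445.4 284.2] [41.5 18.7] 48.0 [[424.6000061035156, 275.1000061035156], [438.5, 262.6000061035156], [466.20001220703125, 293.3999938964844], [452.29998779296875, 305.8999938964844]]
top blue 1609.0 [228.4 288.7] [56.5 58.9] 14.0 [[193.89999389648438, 310.5], [208.1999969482422, 253.3000030517578], [263.0, 267.0], [248.6999969482422, 324.20001220703125]]
top pad 38.0 [257. 310.] [18.  4.] 90.0 [[255.0, 301.0], [259.0, 301.0], [259.0, 319.0], [255.0, 319.0]]
top red 76.0 [240.2 279.1] [21.   6.3] 26.6 [[229.39999389648438, 277.20001220703125], [232.1999969482422, 271.6000061035156], [251.0, 281.0], [248.1999969482422, 286.6000061035156]]
side plate 344.0 [385.8 201.5] [11.7 35. ] 73.1 [[367.3999938964844, 201.0], [400.8999938964844, 190.8000030517578], [404.29998779296875, 202.0], [370.79998779296875, 212.1999969482422]]
side blue 1611.5 [332.5 351.9] [80.1 55.9] 43.4 [[284.20001220703125, 344.79998779296875], [322.6000061035156, 304.1000061035156], [380.79998779296875, 359.1000061035156], [342.3999938964844, 399.70001220703125]]
side pad 588.0 [339.4 353.7] [46.4 14. ] 43.6 [[317.70001220703125, 342.70001220703125], [327.3999938964844, 332.6000061035156], [361.0, 364.6000061035156], [351.29998779296875, 374.70001220703125]]
side red 92.5 [324.5 322.7] [ 8.3 25. ] 56.3 [[311.79998779296875, 326.20001220703125], [332.5, 312.29998779296875], [337.20001220703125, 319.20001220703125], [316.3999938964844, 333.1000061035156]]
(array([ 0.51054172, -0.31770616,  0.00786928]), np.float64(0.001543953798282792)) [[ 0.50978395 -0.31783763  0.008     ]]
[[371.64829954   0.         318.82858503]
 [  0.         371.64829954 243.55584382]
 [  0.           0.           1.        ]] [[ 5.000e-04  9.689e-01  2.474e-01  6.790e-02]
 [ 1.000e+00 -6.000e-04  3.000e-04 -1.400e-03]
 [ 4.000e-04  2.474e-01 -9.689e-01 -1.624e-01]
 [ 0.000e+00  0.000e+00  0.000e+00  1.000e+00]]
```

View pics/cc.png

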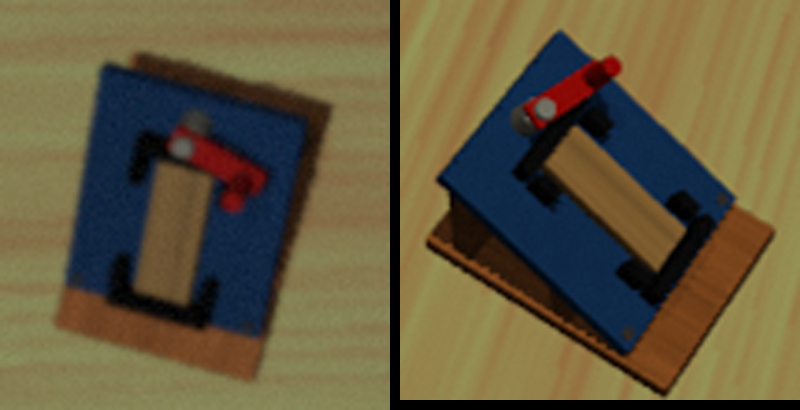

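The crop shows four clean blue-board corners in both views (top crop: (105,66), (305,120), (262,338), (68,290)), and the hold-down lies near 1.3–1.5 rad. I'll triangulate those corners and go to a wrist view over the plate.

```bash
cat >> h.py <<'E'
from scipy.linalg import logm,expm
def rows(T,Tt,n=None):
    "identical rows (shift/0.2, turn/pi) whose n-fold product takes T to Tt"
    D=np.linalg.inv(T)@Tt
    if n is None: n=int(max(np.ceil(np.linalg.norm(D[:3,3])/.04),np.ceil(np.degrees(np.linalg.norm(R.from_matrix(D[:3,:3]).as_rotvec()))/8),1))
    d=expm(np.real(logm(D))/n)
    print("n",n,"pos",(d[:3,3]/.2).round(4).tolist(),"rot",(R.from_matrix(d[:3,:3]).as_rotvec()/np.pi).round(4).tolist())
def frame(x,z,p):
    "tool pose with x axis along x, z along z at p"
    z=np.array(z,float)/np.linalg.norm(z);x=np.array(x,float);x-=z*(x@z);x/=np.linalg.norm(x)
    T=np.eye(4);T[:3,:3]=np.c_[x,np.cross(z,x),z];T[:3,3]=p;return T
E
python3 - <<'E'
from h import *
from bench import r
ct,cs=r.camera("top"),r.camera("side")
t=np.array([[105,66],[305,120],[262,338],[68,290]])/[390/105,410/110]+[180,235]
s=(np.array([[440,180],[560,32],[735,200],[630,352]])-[400,0])/(400/120)+[275,295]
P=[]
for a,b in zip(t,s):
    o1,d1=ray(ct,a);o2,d2=ray(cs,b);p,g=tri(o1,d1[0],o2,d2[0]);P.append(p);print(p.round(4),round(g,4))
P=np.array(P)
x=(P[0]+P[1]-P[2]-P[3]);y=(P[0]+P[3]-P[1]-P[2]);z=np.cross(x,y)
print("len",np.linalg.norm(x)/2,np.linalg.norm(y)/2);x/=np.linalg.norm(x);z/=np.linalg.norm(z);print("x",x,"z",z,"c",P.mean(0),np.degrees(np.arctan2(x[1],x[0])))
# plate axis
q=np.array([[424.6,275.1],[438.5,262.6],[466.2,293.4],[452.3,305.9]])
o,d=ray(ct,q);w=onplane(o,d,[0,0,.008],np.array([0,0,1.]));ax=w[0]+w[1]-w[2]-w[3];print("plate ax",np.degrees(np.arctan2(ax[1],ax[0])),np.linalg.norm(ax)/2)
T=pose(r.read_state());rows(T,frame(ax,[0,0,-1],[.510,-.318,.125]))
E
```

```text
[0.5741 0.1961 0.0869] 0.0026
[0.5426 0.0817 0.0911] 0.0002
[0.4184 0.1137 0.0147] 0.003
[0.4475 0.2288 0.0185] 0.0056
len 0.14842495264589395 0.11871448604592742
x [ 0.84533352 -0.2180529   0.4877132 ] z [-0.47112883  0.1261632   0.87299512] c [0.49563928 0.15507115 0.05281815] -14.464086479924191
plate ax 41.75204987751066 0.09125356938579286
n 9 pos [0.1813, -0.0417, 0.0541] rot [-0.0, -0.0, -0.0094]
```

Emit:
{"name": "play_rows", "arguments": {
  "claw": [0,0,0,0,0,0,0,0],
  "delta_pos": [
    [0.181,-0.042,0.054],
    [0.181,-0.042,0.054],
    [0.181,-0.042,0.054],
    [0.181,-0.042,0.054],
    [0.181,-0.042,0.054],
    [0.181,-0.042,0.054],
    [0.181,-0.042,0.054],
    [0.181,-0.042,0.054]
  ],
  "delta_rot": [
    [0,0,-0.009],
    [0,0,-0.009],
    [0,0,-0.009],
    [0,0,-0.01],
    [0,0,-0.01],
    [0,0,-0.009],
    [0,0,-0.009],
    [0,0,-0.009]
  ]
}}

```text
time: 1.15
ee_pos: [0.4882, -0.3469, 0.1359]
eef_rot: [0.94, 0.341, 0.0, 0.0]
ft_force: [-0.1, -0.8, 0.2]
width: 0.0874
grip_force: 0.0
```

Emit:
{"name": "play_rows", "arguments": {
  "claw": [0,0,0,0],
  "delta_pos": [
    [0.181,-0.042,0.054],
    [0,0,0],
    [0,0,0],
    [0,0,0]
  ],
  "delta_rot": [
    [0,0,-0.009],
    [0,0,0],
    [0,0,0],
    [0,0,0]
  ]
}}

```text
time: 1.55
ee_pos: [0.5091, -0.3197, 0.1256]
eef_rot: [0.936, 0.353, -0.0, 0.0]
ft_force: [-0.8, -0.4, -0.3]
width: 0.0872
grip_force: 0.0
```

```bash
python3 - <<'E'
from h import *
from bench import r
s=r.read_state();T=pose(s);c=r.camera("wrist");print(s["time"],T.round(4).tolist(),np.abs(s["joint_vel"]).max())
im=c["pixels"];hsv=cv2.cvtColor(im,cv2.COLOR_RGB2HSV).astype(int)
b=blob((hsv[...,1]<60)&(hsv[...,2]>100),(100,60,540,420))
q=cv2.minAreaRect(b);print(q,cv2.contourArea(b))
o,d=ray(c,cv2.boxPoints(q),T);w=onplane(o,d,[0,0,.008],np.array([0,0,1.]));print(w.round(4),w.mean(0),[np.linalg.norm(w[i]-w[i-1]) for i in range(4)])
cv2.imwrite("pics/w1.png",im[:,:,::-1])
E
```

```text
1.55 [[0.7506, 0.6608, -0.0001, 0.5091], [0.6608, -0.7506, -0.0009, -0.3197], [-0.0006, 0.0006, -1.0, 0.1256], [0.0, 0.0, 0.0, 1.0]] 0.010019517989272145
((319.5, 231.5), (113.0, 53.0), 90.0) 5696.0
[[ 0.5329 -0.2712  0.008 ]
 [ 0.5592 -0.3011  0.008 ]
 [ 0.4925 -0.3619  0.008 ]
 [ 0.4642 -0.3298  0.008 ]] [ 0.5122156  -0.31603083  0.008     ] [np.float64(0.09027439246945373), np.float64(0.039858497667734034), np.float64(0.09029363702108047), np.float64(0.04280641043838876)]
```

View pics/w1.png

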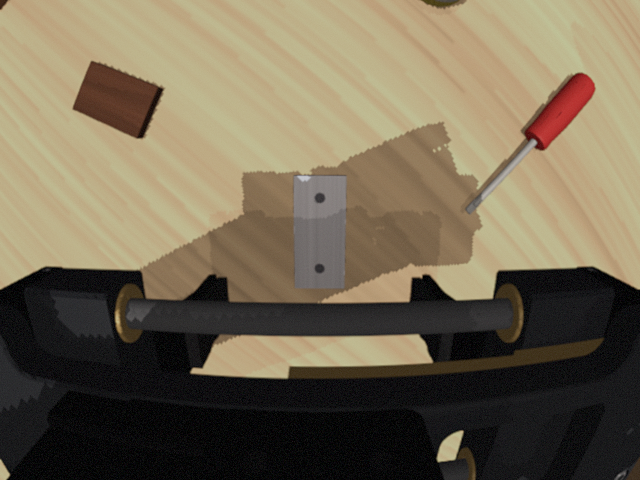

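The wrist picture shows the plate upright at (319.5,231.5), aligned with the tool axes, with its dots at (320,198) and (320,268). It sits 4.8 mm further along tool x. I'll go down and grip.

Emit:
{"name": "play_rows", "arguments": {
  "claw": [0,0,0,0,0,0,0,0],
  "delta_pos": [
    [0.024,-0.003,0.13],
    [0,0,0.13],
    [0,0,0.13],
    [0,0,0.13],
    [0,0,0.07],
    [0,0,0.025],
    [0,0,0],
    [0,0,0]
  ],
  "delta_rot": [
    [0,0,0],
    [0,0,0],
    [0,0,0],
    [0,0,0],
    [0,0,0],
    [0,0,0],
    [0,0,0],
    [0,0,0]
  ]
}}

```text
time: 2.4
ee_pos: [0.5136, -0.3154, 0.0036]
eef_rot: [0.935, 0.354, 0.001, 0.001]
ft_force: [-0.5, -0.7, -0.2]
width: 0.0869
grip_force: 0.0
```

Emit:
{"name": "play_rows", "arguments": {
  "claw": [1,1,1,1,1,1,1,1],
  "delta_pos": [
    [0,0,0],
    [0,0,0],
    [0,0,0],
    [0,0,0],
    [0,0,0],
    [0,0,0],
    [0,0,0],
    [0,0,0]
  ],
  "delta_rot": [
    [0,0,0],
    [0,0,0],
    [0,0,0],
    [0,0,0],
    [0,0,0],
    [0,0,0],
    [0,0,0],
    [0,0,0]
  ],
  "squeeze": 25
}}

```text
time: 3.2
ee_pos: [0.513, -0.3148, 0.0024]
eef_rot: [0.935, 0.354, 0.0, 0.0]
ft_force: [0.8, -0.1, 0.0]
width: 0.04
grip_force: 25.0
```

```bash
python3 - <<'E'
from h import *
from bench import r
T=pose(r.read_state());T[2,3]+=.2
rows(T,frame([.8385,-.2168,.5],[.484,-.125,-.866],[.43,.25,.21]))
E
```

```text
n 15 pos [0.0263, -0.1959, -0.0049] rot [-0.0054, 0.0102, 0.0202]
```

Emit:
{"name": "play_rows", "arguments": {
  "claw": [1,1,1,1,1,1,1],
  "delta_pos": [
    [0,0,-0.05],
    [0,0,-0.15],
    [0,0,-0.2],
    [0,0,-0.2],
    [0,0,-0.2],
    [0,0,-0.2],
    [0,0,0]
  ],
  "delta_rot": [
    [0,0,0],
    [0,0,0],
    [0,0,0],
    [0,0,0],
    [0,0,0],
    [0,0,0],
    [0,0,0]
  ],
  "squeeze": 25
}}

```text
time: 3.9
ee_pos: [0.5153, -0.3159, 0.2094]
eef_rot: [0.935, 0.354, 0.003, 0.004]
ft_force: [0.7, -0.8, -0.5]
width: 0.0394
grip_force: 25.0
```

```bash
python3 - <<'E'
from h import *
from bench import r
T=pose(r.read_state())
F=frame([.8385,-.2168,.5],[.484,-.125,-.866],T[:3,3]);G=F.copy();G[:3,3]=[.43,.25,.21]
rows(T,F,8);rows(F,G,14)
E
```

```text
n 8 pos [0.0, -0.0, 0.0] rot [-0.0099, 0.0188, 0.038]
n 14 pos [-0.0693, -0.188, -0.0402] rot [0.0, 0.0, -0.0]
```

Emit:
{"name": "play_rows", "arguments": {
  "claw": [1,1,1,1,1,1,1,1],
  "delta_pos": [
    [0,0,0],
    [0,0,0],
    [0,0,0],
    [0,0,0],
    [0,0,0],
    [0,0,0],
    [0,0,0],
    [0,0,0]
  ],
  "delta_rot": [
    [-0.01,0.019,0.038],
    [-0.01,0.019,0.038],
    [-0.01,0.019,0.038],
    [-0.01,0.019,0.038],
    [-0.01,0.019,0.038],
    [-0.01,0.019,0.038],
    [-0.01,0.019,0.038],
    [-0.01,0.019,0.038]
  ]
}}

```text
time: 4.7
ee_pos: [0.5123, -0.3149, 0.2023]
eef_rot: [0.958, -0.125, 0.256, 0.031]
ft_force: [-1.0, 0.4, -0.9]
width: 0.0395
grip_force: 25.0
```

Emit:
{"name": "play_rows", "arguments": {
  "claw": [1,1,1,1,1,1,1],
  "delta_pos": [
    [-0.069,-0.188,-0.04],
    [-0.069,-0.188,-0.04],
    [-0.069,-0.188,-0.04],
    [-0.069,-0.188,-0.04],
    [-0.069,-0.188,-0.04],
    [-0.069,-0.188,-0.04],
    [-0.069,-0.188,-0.04]
  ],
  "delta_rot": [
    [0,0,0],
    [0,0,0],
    [0,0,0],
    [0,0,0],
    [0,0,0],
    [0,0,0],
    [0,0,0]
  ]
}}

```text
time: 5.4
ee_pos: [0.47, -0.0305, 0.2034]
eef_rot: [0.959, -0.122, 0.254, 0.032]
ft_force: [1.5, -0.0, -0.7]
width: 0.0394
grip_force: 25.0
```

Emit:
{"name": "play_rows", "arguments": {
  "claw": [1,1,1,1,1,1,1,1],
  "delta_pos": [
    [-0.069,-0.188,-0.04],
    [-0.069,-0.188,-0.04],
    [-0.069,-0.188,-0.04],
    [-0.069,-0.188,-0.04],
    [-0.069,-0.188,-0.04],
    [-0.069,-0.188,-0.04],
    [-0.069,-0.188,-0.04],
    [0,0,0]
  ],
  "delta_rot": [
    [0,0,0],
    [0,0,0],
    [0,0,0],
    [0,0,0],
    [0,0,0],
    [0,0,0],
    [0,0,0],
    [0,0,0]
  ]
}}

```text
time: 6.2
ee_pos: [0.4273, 0.2573, 0.2052]
eef_rot: [0.959, -0.118, 0.255, 0.031]
ft_force: [0.5, -0.1, -0.3]
width: 0.0395
grip_force: 25.0
```

```bash
python3 - <<'E'
from h import *
from bench import r
s=r.read_state();T=pose(s);c=r.camera("wrist");print(s["time"],T.round(4).tolist(),s["joint_positions"].round(2),np.abs(s["joint_vel"]).max())
np.savez("v1.npz",T=T,im=c["pixels"]);cv2.imwrite("pics/v1.png",c["pixels"][:,:,::-1])
E
```

```text
6.2 [[0.8415, -0.2424, 0.4828, 0.4273], [-0.2112, -0.9702, -0.1189, 0.2573], [0.4972, -0.0019, -0.8676, 0.2052], [0.0, 0.0, 0.0, 1.0]] [ 0.69 -0.47 -1.34  2.06 -0.06  0.88 -2.49] 0.14572385220786543
```

View pics/v1.png

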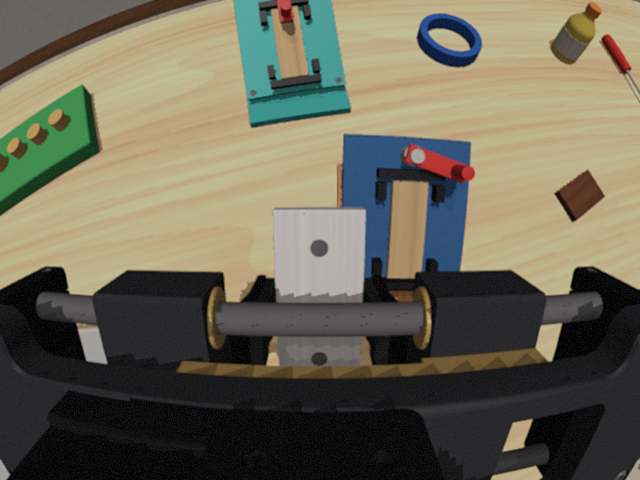

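The wrist picture shows the held plate (top end at row 208, cols 274–366) and the cradle at about (405,225). Joints 2, 3 and 7 are near their limits. The plate may go in either end first, so I'll turn the tool half round about its z.

Emit:
{"name": "play_rows", "arguments": {
  "claw": [1,1,1,1,1,1,1,1],
  "delta_pos": [
    [0.1,0.05,-0.05],
    [0.1,0.05,0],
    [0.1,0.05,0],
    [0,0,0],
    [0,0,0],
    [0,0,0],
    [0,0,0],
    [0,0,0]
  ],
  "delta_rot": [
    [0,0,0],
    [0,0,0],
    [0,0,0],
    [0,0,-0.045],
    [0,0,-0.045],
    [0,0,-0.045],
    [0,0,-0.045],
    [0,0,-0.045]
  ]
}}

```text
time: 7.05
ee_pos: [0.4668, 0.2082, 0.2426]
eef_rot: [0.942, 0.219, 0.227, 0.119]
ft_force: [0.0, -0.1, -0.3]
width: 0.0394
grip_force: 25.0
```

```bash
python3 - <<'E'
from h import *
from bench import r
s=r.read_state();T=pose(s);print(s["time"],T.round(4).tolist(),s["joint_positions"].round(2),s["ft_force"])
E
```

```text
7.05 [[0.8012, 0.3584, 0.4792, 0.4668], [0.4662, -0.8759, -0.1244, 0.2082], [0.3751, 0.323, -0.8689, 0.2426], [0.0, 0.0, 0.0, 1.0]] [ 0.51 -0.29 -1.12  2.02  0.16  0.93 -1.83] [ 0.00301644 -0.11766738 -0.31985698]
```

Emit:
{"name": "play_rows", "arguments": {
  "claw": [1,1,1,1,1,1,1,1],
  "delta_pos": [
    [0,0,0],
    [0,0,0],
    [0,0,0],
    [0,0,0],
    [0,0,0],
    [0,0,0],
    [0,0,0],
    [0,0,0]
  ],
  "delta_rot": [
    [0,0,-0.045],
    [0,0,-0.045],
    [0,0,-0.045],
    [0,0,-0.045],
    [0,0,-0.045],
    [0,0,-0.045],
    [0,0,-0.045],
    [0,0,-0.045]
  ]
}}

```text
time: 7.85
ee_pos: [0.4668, 0.2082, 0.2425]
eef_rot: [0.678, 0.689, 0.128, 0.222]
ft_force: [-0.0, -0.4, -0.6]
width: 0.0392
grip_force: 25.0
```

Emit:
{"name": "play_rows", "arguments": {
  "claw": [1,1,1,1,1,1,1,1],
  "delta_pos": [
    [0,0,0],
    [0,0,0],
    [0,0,0],
    [0,0,0],
    [0,0,0],
    [0,0,0],
    [0,0,0],
    [0,0,0]
  ],
  "delta_rot": [
    [0,0,-0.045],
    [0,0,-0.045],
    [0,0,-0.045],
    [0,0,-0.045],
    [0,0,-0.045],
    [0,0,-0.045],
    [0,0,-0.045],
    [0,0,-0.045]
  ]
}}

```text
time: 8.65
ee_pos: [0.4668, 0.2082, 0.2425]
eef_rot: [0.203, 0.945, -0.011, 0.256]
ft_force: [-0.0, 0.1, -0.9]
width: 0.0393
grip_force: 25.0
```

```bash
python3 - <<'E'
from h import *
from bench import r
s=r.read_state();T=pose(s);print(s["time"],T.round(4).tolist(),s["joint_positions"].round(2),s["ft_force"])
x=np.array([.8385,-.2168,.5]);z=np.array([-.484,.125,.866]);c0=np.array([.491,.156,.0615])
rows(T,frame(-x,-z,c0+.15*z+.09*x))
E
```

```text
8.65 [[-0.787, 0.3888, 0.479, 0.4668], [0.3776, 0.9176, -0.1244, 0.2082], [-0.4879, 0.0829, -0.869, 0.2425], [0.0, 0.0, 0.0, 1.0]] [ 0.08 -0.19 -0.79  2.03  0.35  0.98  0.27] [-0.03004781  0.13725535 -0.94115059]
n 2 pos [-0.0917, -0.1005, 0.0622] rot [-0.0002, -0.0009, -0.027]
```

Emit:
{"name": "play_rows", "arguments": {
  "claw": [1,1,1,1,1],
  "delta_pos": [
    [-0.092,-0.1,0.062],
    [-0.092,-0.1,0.062],
    [0,0,0],
    [0,0,0],
    [0,0,0]
  ],
  "delta_rot": [
    [0,-0.001,-0.027],
    [0,-0.001,-0.027],
    [0,0,0],
    [0,0,0],
    [0,0,0]
  ]
}}

```text
time: 9.15
ee_pos: [0.4936, 0.1572, 0.2371]
eef_rot: [0.124, 0.958, -0.032, 0.257]
ft_force: [0.8, -0.4, -0.8]
width: 0.0394
grip_force: 25.0
```

```bash
python3 - <<'E'
from h import *
from bench import r
s=r.read_state();T=pose(s);c=r.camera("wrist");print(s["time"],T.round(4).tolist(),s["joint_positions"].round(2),np.abs(s["joint_vel"]).max())
np.savez("v1.npz",T=T,im=c["pixels"]);cv2.imwrite("pics/v2.png",c["pixels"][:,:,::-1])
E
```

```text
9.15 [[-0.8366, 0.2543, 0.4852, 0.4936], [0.2217, 0.9671, -0.1245, 0.1572], [-0.5009, 0.0034, -0.8655, 0.2371], [0.0, 0.0, 0.0, 1.0]] [ 0.1  -0.2  -0.68  2.06  0.33  0.9   0.55] 0.010026114359284733
```

View pics/v2.png

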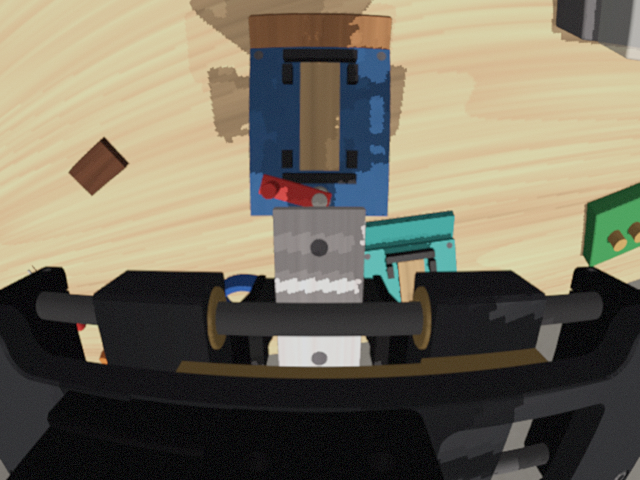

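The picture shows the pocket clearly: pad at cols 300–340, rows 62–172, low stop at row ~56, high stop at row ~177, hold-down at (268,187)–(320,198), and held plate end at row 208. I'll take a second view from nearer and aside.

Emit:
{"name": "play_rows", "arguments": {
  "claw": [1,1,1,1,1,1],
  "delta_pos": [
    [0,0.15,0.12],
    [0,0.15,0.12],
    [0,0,0],
    [0,0,0],
    [0,0,0],
    [0,0,0]
  ],
  "delta_rot": [
    [0,0,0],
    [0,0,0],
    [0,0,0],
    [0,0,0],
    [0,0,0],
    [0,0,0]
  ]
}}

```text
time: 9.8
ee_pos: [0.5326, 0.2086, 0.1974]
eef_rot: [0.124, 0.957, -0.032, 0.259]
ft_force: [0.1, 0.8, -1.0]
width: 0.0397
grip_force: 25.0
```

```bash
python3 - <<'E'
from h import *
from bench import r
s=r.read_state();T=pose(s);c=r.camera("wrist");print(s["time"],T.round(4).tolist(),s["joint_positions"].round(2),np.abs(s["joint_vel"]).max())
np.savez("v2.npz",T=T,im=c["pixels"],K=c["camera_matrix"],E=c["hand_eye"])
a=np.load("v1.npz")["im"][20:220,230:410];b=c["pixels"]
cv2.imwrite("pics/v3.png",np.hstack([cv2.resize(a,None,fx=2.7,fy=2.7,interpolation=cv2.INTER_CUBIC)[:540,:],cv2.resize(b[0:300,0:340],(306,540)) if 0 else np.zeros((540,4,3),np.uint8)])[:,:,::-1])
cv2.imwrite("pics/v4.png",b[:,:,::-1])
E
```

```text
9.8 [[-0.8351, 0.2543, 0.4877, 0.5326], [0.2215, 0.9671, -0.1251, 0.2086], [-0.5035, 0.0035, -0.864, 0.1974], [0.0, 0.0, 0.0, 1.0]] [ 0.09  0.03 -0.8   1.98  0.58  0.9   0.29] 0.003501975381938139
```

View pics/v4.png

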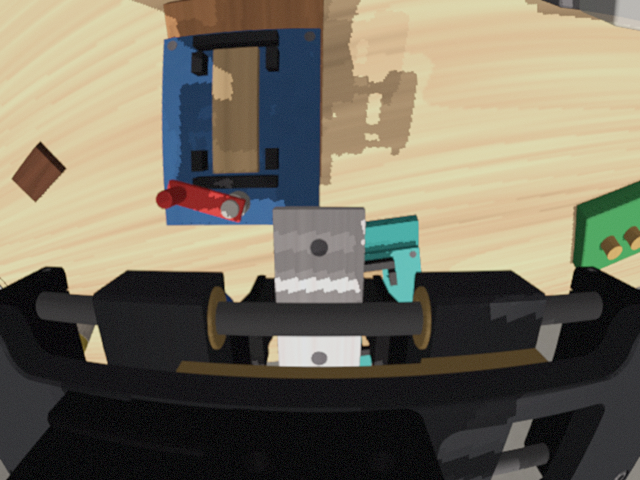

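The second view shows the pad at cols 212–258, rows 47–173, the low stop at row ~40, the high stop at row ~181, and the hold-down knob at (165,199) with pivot at (235,206).

```bash
cat > m.py <<'E'
from h import *
z2=np.load("v2.npz");cal={"camera_matrix":z2["K"],"hand_eye":z2["E"]}
x0=np.array([.8385,-.2168,.5]);n=np.array([-.484,.125,.866]);n/=np.linalg.norm(n);c0=np.array([.491,.156,.0615])
res=[]
for f,(a,b,c,d) in(("v1.npz",(290,50,352,182)),("v2.npz",(204,38,270,184))):
    z=np.load(f);im=z["im"];T=z["T"];hsv=cv2.cvtColor(im,cv2.COLOR_RGB2HSV).astype(int)
    m=(hsv[...,0]>5)&(hsv[...,0]<32)&(hsv[...,1]>50)&(hsv[...,2]>55)
    k=blob(m,(a,b,c,d));x,y,w,h=cv2.boundingRect(k);print(f,"bbox",x,y,w,h)
    mm=np.zeros(m.shape,np.uint8);cv2.drawContours(mm,[k],-1,1,-1)
    rw=np.arange(y+12,y+h-22);L=np.array([np.flatnonzero(mm[i])[0]-.5 for i in rw]);Rr=np.array([np.flatnonzero(mm[i])[-1]+.5 for i in rw])
    cols=np.arange(x+8,x+w-8);top=np.array([np.flatnonzero(mm[:,j])[0]-.5 for j in cols]);bot=np.array([np.flatnonzero(mm[:,j])[-1]+.5 for j in cols])
    # corner pixels by line intersection
    def fit(p,q):  # q as a line of p, robust
        l=cv2.fitLine(np.c_[p,q].astype(np.float32),cv2.DIST_HUBER,0,.01,.01).ravel();return l
    lL,lR,lT,lB=fit(L,rw),fit(Rr,rw),fit(cols,top),fit(cols,bot)
    def X(p,q):
        t=np.linalg.solve(np.c_[p[:2],-q[:2]],q[2:]-p[2:]);return p[2:]+t[0]*p[:2]
    C=np.array([X(lL,lT),X(lR,lT),X(lL,lB),X(lR,lB)]);print(C.round(1).tolist())  # lowR.. : L = -y side, T = low end
    o,dd=ray(cal,C,T);res.append((o,dd,C,T))
P=[]
for i in range(4):
    p,g=tri(res[0][0],res[0][1][i],res[1][0],res[1][1][i]);P.append(p);print(p.round(4),"gap",round(g,4))
P=np.array(P);print("width",np.linalg.norm(P[0]-P[1]),np.linalg.norm(P[2]-P[3]),"len",np.linalg.norm(P[0]-P[2]),np.linalg.norm(P[1]-P[3]))
x=P[2]+P[3]-P[0]-P[1];print("tilt",np.degrees(np.arctan2(x[2],np.hypot(*x[:2]))),"yaw",np.degrees(np.arctan2(x[1],x[0])),"c",P.mean(0))
for o,dd,C,T in res:
    w=onplane(o,dd,P.mean(0),n);x=w[2]+w[3]-w[0]-w[1];print("plane: c",w.mean(0).round(4),"yaw",np.degrees(np.arctan2(x[1],x[0])).round(2),"len",np.linalg.norm(x)/2,"wid",np.linalg.norm(w[0]-w[1]),np.linalg.norm(w[2]-w[3]))
E
python3 m.py
```

```text
v1.npz bbox 300 62 40 109
[[299.5, 61.5], [339.8999938964844, 61.5], [299.5, 169.10000610351562], [338.1000061035156, 170.3000030517578]]
v2.npz bbox 212 46 47 127
[[212.5, 48.20000076293945], [258.5, 45.79999923706055], [212.5, 172.5], [258.5, 172.5]]
[0.4398 0.1575 0.0427] gap 0.0004
[0.4492 0.189  0.0401] gap 0.0003
[0.5148 0.1376 0.0883] gap 0.0004
[0.5285 0.167  0.0815] gap 0.0004
width 0.032975800415006064 0.03311588429706076 len 0.09008315288544702 0.0920836585320987
tilt 28.584609283728792 yaw -15.23535591788819 c [0.48308359 0.16277679 0.0631431 ]
plane: c [0.4828 0.1627 0.063 ] yaw -15.36 len 0.09101387249516413 wid 0.03302795230356858 0.03176795809505274
plane: c [0.4829 0.1626 0.0631] yaw -15.01 len 0.09146236609409526 wid 0.03360215987630529 0.03375285978236528
```

```bash
cat > p.py <<'E'
from h import *
cal0=np.load("v2.npz");cal={"camera_matrix":cal0["K"],"hand_eye":cal0["E"]}
def held(im,ztop=-.0056,row=(205,240)):
    "held plate far-end: edges of the grey block -> tool coordinates x_end, y_left, y_right"
    g=cv2.GaussianBlur(im[...,2].astype(float),(3,3),0)-.6*0
    hsv=cv2.cvtColor(im,cv2.COLOR_RGB2HSV).astype(int);m=(hsv[...,1]<45)&(hsv[...,2]>70)
    k=blob(m,(255,195,385,262));x,y,w,h=cv2.boundingRect(k)
    mm=np.zeros(m.shape,np.uint8);cv2.drawContours(mm,[k],-1,1,-1)
    L=np.median([np.flatnonzero(mm[i])[0] for i in range(222,240)])-.5;Rr=np.median([np.flatnonzero(mm[i])[-1] for i in range(222,240)])+.5
    t=np.median([np.flatnonzero(mm[:,j])[0] for j in range(295,345)])-.5
    o,d=ray(cal,[[L,230],[Rr,230],[320,t]],np.eye(4));w=onplane(o,d,[0,0,ztop],np.array([0,0,1.]))
    return (L,Rr,t),w
if __name__=="__main__":
    from bench import r
    for f in("v1.npz","v2.npz"):
        e,w=held(np.load(f)["im"]);print(e,w.round(4).tolist())
    c=np.array([.4832,.1628,.0640]);yaw=np.radians(-15.1);cx=np.array([np.cos(np.pi/6)*np.cos(yaw),np.cos(np.pi/6)*np.sin(yaw),.5]);cy=np.array([-np.sin(yaw),np.cos(yaw),0]);cz=np.cross(cx,cy)
    pm=np.array([w[2][0]-.045,(w[0][1]+w[1][1])/2,.0024]);print("plate in tool",pm)
    T=pose(r.read_state());F=frame(-cx,-cz,[0,0,0])
    for h in(.05,.012,0):
        F[:3,3]=c+h*cz-F[:3,:3]@pm;print(h,F[:3,3].round(4));rows(T,F);T=F.copy()
E
python3 p.py
```

```text
(np.float64(273.5), np.float64(364.5), np.float64(206.5)) [[0.0336, -0.0182, -0.0056], [0.0336, 0.0214, -0.0056], [0.0438, 0.002, -0.0056]]
(np.float64(273.5), np.float64(364.5), np.float64(206.0)) [[0.0336, -0.0182, -0.0056], [0.0336, 0.0214, -0.0056], [0.044, 0.002, -0.0056]]
plate in tool [-0.0009699   0.00161238  0.0024    ]
0.05 [0.4567 0.1683 0.1089]
n 4 pos [0.1236, -0.0734, 0.0559] rot [0.0005, 0.0003, 0.0003]
0.012 [0.475  0.1633 0.076 ]
n 1 pos [0.0, 0.0, 0.19] rot [0.0, -0.0, 0.0]
0 [0.4808 0.1618 0.0656]
n 1 pos [-0.0, 0.0, 0.06] rot [0.0, -0.0, 0.0]
```

```bash
python3 - <<'E'
import numpy as np
z=np.load("v2.npz");print(z["E"],z["K"])
from bench import r
for _ in range(2): print(r.camera("wrist")["hand_eye"].round(5).tolist())
E
```

```text
[[ 2.34264642e-04  9.68952953e-01  2.47245059e-01  6.75685209e-02]
 [ 9.99999814e-01 -8.77825830e-05 -6.03479828e-04  1.43938797e-03]
 [-5.63039752e-04  2.47245154e-01 -9.68952794e-01 -1.62637181e-01]
 [ 0.00000000e+00  0.00000000e+00  0.00000000e+00  1.00000000e+00]] [[371.64829954   0.         318.82858503]
 [  0.         371.64829954 243.55584382]
 [  0.           0.           1.        ]]
[[0.00023, 0.96895, 0.24725, 0.06757], [1.0, -9e-05, -0.0006, 0.00144], [-0.00056, 0.24725, -0.96895, -0.16264], [0.0, 0.0, 0.0, 1.0]]
[[0.00023, 0.96895, 0.24725, 0.06757], [1.0, -9e-05, -0.0006, 0.00144], [-0.00056, 0.24725, -0.96895, -0.16264], [0.0, 0.0, 0.0, 1.0]]
```

Emit:
{"name": "play_rows", "arguments": {
  "claw": [1,1,1,1,1,1,1],
  "delta_pos": [
    [0.1236,-0.0734,0.04],
    [0.1236,-0.0734,0.05],
    [0.1236,-0.0734,0.065],
    [0.1236,-0.0734,0.0686],
    [0,0,0],
    [0,0,0],
    [0,0,0]
  ],
  "delta_rot": [
    [0.0005,0.0003,0.0003],
    [0.0005,0.0003,0.0003],
    [0.0005,0.0003,0.0003],
    [0.0005,0.0003,0.0003],
    [0,0,0],
    [0,0,0],
    [0,0,0]
  ]
}}

```text
time: 10.65
ee_pos: [0.4575, 0.1695, 0.1091]
eef_rot: [0.127, 0.958, -0.033, 0.256]
ft_force: [-0.3, 0.3, -1.5]
width: 0.0395
grip_force: 25.0
```

```bash
python3 - <<'E'
from p import *
from bench import r
s=r.read_state();T=pose(s);print(s["time"],T.round(4).tolist(),s["joint_positions"].round(2))
w=r.camera("wrist")["pixels"];print(held(w))
np.savez("v3.npz",T=T,im=w);cv2.imwrite("pics/v5.png",w[:360,:,::-1])
c=np.array([.4832,.1628,.0640]);yaw=np.radians(-15.1);cx=np.array([np.cos(np.pi/6)*np.cos(yaw),np.cos(np.pi/6)*np.sin(yaw),.5]);cy=np.array([-np.sin(yaw),np.cos(yaw),0]);cz=np.cross(cx,cy);F=frame(-cx,-cz,[0,0,0]);pm=np.array([-.001,.0016,.0024]);F[:3,3]=c+.05*cz-F[:3,:3]@pm
rows(T,F)
E
```

```text
10.65 [[-0.8363, 0.2599, 0.4828, 0.4575], [0.2258, 0.9656, -0.1286, 0.1695], [-0.4996, 0.0014, -0.8662, 0.1091], [0.0, 0.0, 0.0, 1.0]] [ 0.09 -0.06 -0.82  2.26  0.61  0.72  0.15]
((np.float64(272.5), np.float64(365.5), np.float64(206.5)), array([[ 0.03357402, -0.0185918 , -0.0056    ],
       [ 0.03357903,  0.02181677, -0.0056    ],
       [ 0.04381403,  0.00203315, -0.0056    ]]))
n 1 pos [0.003, -0.0069, -0.0002] rot [0.0005, -0.0001, -0.0]
```

View pics/v5.png

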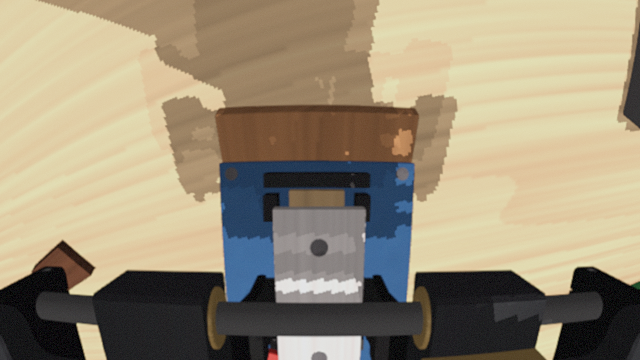

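The plate's end is at row 206.5 (cols 272–365). The low stop is at rows 173–188 (cols 264–370, centre 317), so the plate has to go about 1.3 mm towards tool -y, as calculated. I'll go down to about 12 mm above the bed.

Emit:
{"name": "play_rows", "arguments": {
  "claw": [1,1,1,1,1,1],
  "delta_pos": [
    [0.003,-0.007,0.06],
    [0,0,0.07],
    [0,0,0.06],
    [0,0,0],
    [0,0,0],
    [0,0,0]
  ],
  "delta_rot": [
    [0.0005,0,0],
    [0,0,0],
    [0,0,0],
    [0,0,0],
    [0,0,0],
    [0,0,0]
  ]
}}

```text
time: 11.3
ee_pos: [0.4741, 0.163, 0.0752]
eef_rot: [0.127, 0.958, -0.034, 0.256]
ft_force: [-0.1, -0.5, -0.6]
width: 0.0395
grip_force: 25.0
```

```bash
python3 - <<'E'
from p import *
from bench import r
s=r.read_state();T=pose(s);print(s["time"],T.round(4).tolist(),s["joint_positions"].round(2),s["ft_force"])
w=r.camera("wrist")["pixels"];print(held(w)[0])
np.savez("v4.npz",T=T,im=w);a=w[150:300,220:420,::-1];b=r.camera("side")["pixels"][290:420,265:405,::-1]
o=np.zeros((450,800,3),np.uint8);a=cv2.resize(a,(440,330),interpolation=cv2.INTER_CUBIC);b=cv2.resize(b,(350,325),interpolation=cv2.INTER_CUBIC);o[:330,:440]=a;o[:325,450:]=b;cv2.imwrite("pics/v6.png",o[:330])
c=np.array([.4832,.1628,.0640]);yaw=np.radians(-15.1);cx=np.array([np.cos(np.pi/6)*np.cos(yaw),np.cos(np.pi/6)*np.sin(yaw),.5]);cy=np.array([-np.sin(yaw),np.cos(yaw),0]);cz=np.cross(cx,cy);F=frame(-cx,-cz,[0,0,0]);pm=np.array([-.001,.0016,.0024]);F[:3,3]=c+.012*cz-F[:3,:3]@pm
rows(T,F,1)
E
```

```text
11.3 [[-0.8369, 0.2605, 0.4813, 0.4741], [0.2254, 0.9655, -0.1307, 0.163], [-0.4987, -0.0009, -0.8668, 0.0752], [0.0, 0.0, 0.0, 1.0]] [ 0.1   0.05 -0.81  2.26  0.78  0.69  0.02] [-0.0561757  -0.45268581 -0.57030658]
(np.float64(271.5), np.float64(365.5), np.float64(206.5))
n 1 pos [-0.0054, 0.0029, -0.0011] rot [-0.0002, -0.0005, 0.0001]
```

View pics/v6.png

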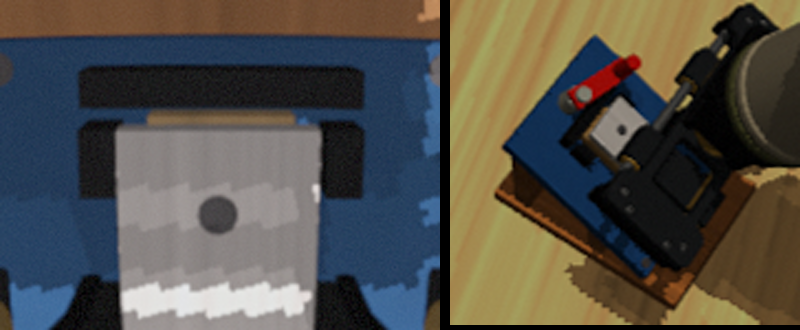

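In the crop the low stop and pad are centred at col ~221.5 and the plate at 218. The gap at the low stop is about 1.7 mm against the wanted 2.5 mm. Both agree with the calculated residual, so I'll correct and lower.

Emit:
{"name": "play_rows", "arguments": {
  "claw": [1,1,1,1,1,1],
  "delta_pos": [
    [-0.0045,0.003,0],
    [0,0,0.02],
    [0,0,0.015],
    [0,0,0.005],
    [0,0,0],
    [0,0,0]
  ],
  "delta_rot": [
    [0,0,0],
    [0,0,0],
    [0,0,0],
    [0,0,0],
    [0,0,0],
    [0,0,0]
  ]
}}

```text
time: 12.0
ee_pos: [0.4784, 0.1618, 0.0678]
eef_rot: [0.127, 0.958, -0.035, 0.255]
ft_force: [-0.0, -0.1, -1.3]
width: 0.0396
grip_force: 25.0
```

Emit:
{"name": "play_rows", "arguments": {
  "claw": [1,1,1,1],
  "delta_pos": [
    [0,0,0.005],
    [0,0,0.005],
    [0,0,0],
    [0,0,0]
  ],
  "delta_rot": [
    [0,0,0],
    [0,0,0],
    [0,0,0],
    [0,0,0]
  ]
}}

```text
time: 12.4
ee_pos: [0.4795, 0.1615, 0.0662]
eef_rot: [0.127, 0.958, -0.035, 0.255]
ft_force: [1.0, 0.4, -1.1]
width: 0.0393
grip_force: 25.0
```

Emit:
{"name": "play_rows", "arguments": {
  "claw": [1,1,1],
  "delta_pos": [
    [0,0,0.005],
    [0,0,0],
    [0,0,0]
  ],
  "delta_rot": [
    [0,0,0],
    [0,0,0],
    [0,0,0]
  ]
}}

```text
time: 12.7
ee_pos: [0.4797, 0.1615, 0.0658]
eef_rot: [0.127, 0.958, -0.035, 0.256]
ft_force: [-12.8, -1.1, 14.0]
width: 0.0396
grip_force: 25.0
```

Emit:
{"name": "play_rows", "arguments": {
  "claw": [1,1,1],
  "delta_pos": [
    [0,0,0.005],
    [0,0,0],
    [0,0,0]
  ],
  "delta_rot": [
    [0,0,0],
    [0,0,0],
    [0,0,0]
  ]
}}

```text
time: 13.0
ee_pos: [0.4802, 0.1614, 0.0654]
eef_rot: [0.127, 0.958, -0.035, 0.256]
ft_force: [-19.7, -3.0, 23.6]
width: 0.0395
grip_force: 25.0
```

Emit:
{"name": "play_rows", "arguments": {
  "claw": [1,1,1],
  "delta_pos": [
    [0,0,-0.006],
    [0,0,0],
    [0,0,0]
  ],
  "delta_rot": [
    [0,0,0],
    [0,0,0],
    [0,0,0]
  ]
}}

```text
time: 13.3
ee_pos: [0.4799, 0.1614, 0.0655]
eef_rot: [0.127, 0.958, -0.035, 0.255]
ft_force: [-0.2, 0.8, -0.2]
width: 0.0395
grip_force: 25.0
```

```bash
python3 - <<'E'
from p import *
from bench import r
s=r.read_state();T=pose(s);print(s["time"],T.round(4).tolist(),s["ft_force"],s["torque"])
w=r.camera("wrist")["pixels"];print(held(w)[0])
np.savez("v5.npz",T=T,im=w);a=w[160:290,230:410,::-1];cv2.imwrite("pics/v7.png",cv2.resize(a,(720,520),interpolation=cv2.INTER_CUBIC))
E
```

```text
13.3 [[-0.8373, 0.2608, 0.4805, 0.4799], [0.2254, 0.9654, -0.1312, 0.1614], [-0.4981, -0.0016, -0.8671, 0.0655], [0.0, 0.0, 0.0, 1.0]] [-0.2214842   0.84821919 -0.21027757] [0.32152552 0.42616476 0.04138646]
(np.float64(271.5), np.float64(365.5), np.float64(206.5))
```

View pics/v7.png

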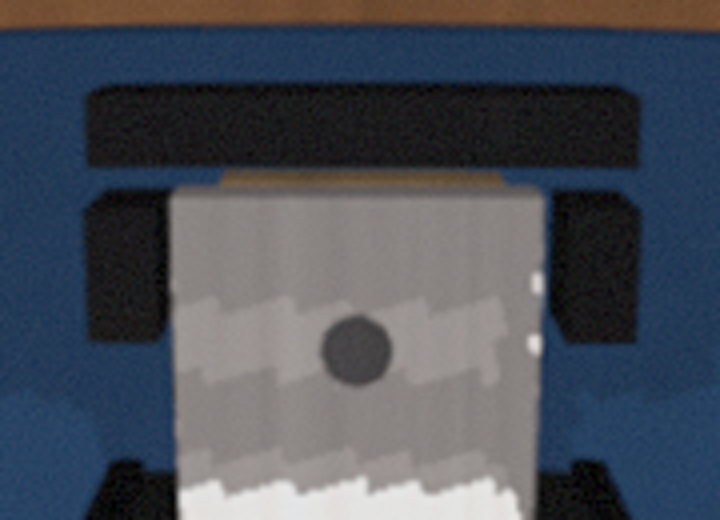

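The plate is in the pocket: its sides (crop cols 170 and 545) lie between the side stops' inner edges (167 and 551), its low end is clear of the low stop, and the force is about zero at bed height. I'll touch lightly, release and back off along the normal.

Emit:
{"name": "play_rows", "arguments": {
  "claw": [1,0.35,0.35,0.35,0.35,0.35],
  "delta_pos": [
    [0,0,0.002],
    [0,0,0],
    [0,0,0],
    [0,0,0],
    [0,0,0],
    [0,0,0]
  ],
  "delta_rot": [
    [0,0,0],
    [0,0,0],
    [0,0,0],
    [0,0,0],
    [0,0,0],
    [0,0,0]
  ]
}}

```text
time: 13.95
ee_pos: [0.48, 0.1613, 0.0651]
eef_rot: [0.127, 0.958, -0.035, 0.255]
ft_force: [0.1, 0.4, 0.2]
width: 0.056
grip_force: 0.0
```

Emit:
{"name": "play_rows", "arguments": {
  "claw": [0.35,0.35,0.35,0.35,0.35,0.35,0.35],
  "delta_pos": [
    [0,0,-0.03],
    [0,0,-0.1],
    [-0.1,0,-0.2],
    [-0.15,0,-0.2],
    [0,0,0],
    [0,0,0],
    [0,0,0]
  ],
  "delta_rot": [
    [0,0,0],
    [0,0,0],
    [0,0,0],
    [0,0,0],
    [0,0,0],
    [0,0,0],
    [0,0,0]
  ]
}}

```text
time: 14.65
ee_pos: [0.4703, 0.1637, 0.181]
eef_rot: [0.127, 0.958, -0.035, 0.255]
ft_force: [-0.5, 0.0, -0.2]
width: 0.0569
grip_force: 0.0
```

```bash
python3 - <<'E'
from p import *
from bench import r
s=r.read_state();T=pose(s);print(s["time"],s["width"],T.round(4).tolist(),s["ft_force"],s["joint_positions"].round(2))
c=r.camera("wrist");w=c["pixels"];cal=c
np.savez("v6.npz",T=T,im=w);cv2.imwrite("pics/v8.png",w[:330,:,::-1])
hsv=cv2.cvtColor(w,cv2.COLOR_RGB2HSV).astype(int)
b=blob(((hsv[...,0]<6)|(hsv[...,0]>174))&(hsv[...,1]>150)&(hsv[...,2]>70),(150,40,500,300));print(cv2.boundingRect(b),cv2.minAreaRect(b))
E
```

```text
14.65 0.05694898086275032 [[-0.838, 0.2608, 0.4794, 0.4703], [0.225, 0.9654, -0.1319, 0.1637], [-0.4972, -0.0027, -0.8676, 0.181], [0.0, 0.0, 0.0, 1.0]] [-0.50771671  0.013616   -0.18890984] [ 0.14 -0.18 -0.78  2.16  0.39  0.82  0.42]
(255, 247, 78, 35) ((292.20587158203125, 271.6764831542969), (76.39871978759766, 32.7423095703125), 14.03624439239502)
```

View pics/v8.png

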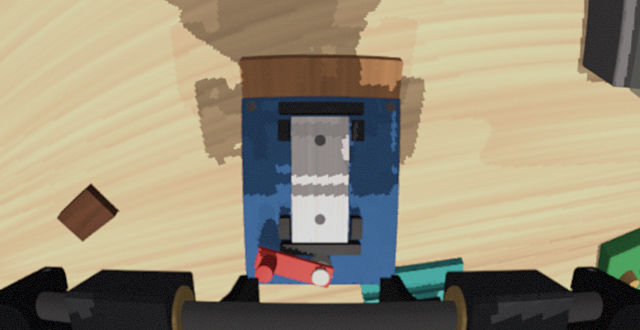

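The picture shows the plate lying square in the pocket (cols 291–349, rows 115–244, dots at (320,140) and (320,219)), with the red hold-down from knob (265,265) to pivot (321,276). I work out its angle from several views by numbers.

```bash
cat > k.py <<'E'
from p import *
c=np.array([.4822,.1614,.0635]);yaw=np.radians(-15.07);cx=np.array([np.cos(np.pi/6)*np.cos(yaw),np.cos(np.pi/6)*np.sin(yaw),.5]);cy=np.array([-np.sin(yaw),np.cos(yaw),0]);cz=np.cross(cx,cy);C=np.c_[cx,cy,cz]
B=np.array([-.001,.0016,0])*0+np.array([0,.0015,0])  # hand-eye bias, tool axes
def knob(im,T,roi):
    hsv=cv2.cvtColor(im,cv2.COLOR_RGB2HSV).astype(int)
    b=blob(((hsv[...,0]<6)|(hsv[...,0]>174))&(hsv[...,1]>150)&(hsv[...,2]>50),roi)
    m=np.zeros(im.shape[:2],np.uint8);cv2.drawContours(m,[b],-1,1,-1)
    ys,xs=np.nonzero(m);x0=xs.min();row=ys[xs<x0+4].mean()
    o,d=ray(cal,[[x0+9,row]],T);o=o-T[:3,:3]@B
    w=onplane(o,d,c+.0445*cz,cz)[0];return (x0+9,row),(C.T@(w-c)).round(4)
if __name__=="__main__":
    for f,roi in(("v1.npz",(240,165,345,206)),("v2.npz",(140,165,270,225)),("v6.npz",(240,240,345,290))):
        z=np.load(f);px,q=knob(z["im"],z["T"],roi);print(f,px,q,"r",np.hypot(q[0]-.068,q[1]),"theta",np.arctan2(-q[1],.068-q[0]))
    from bench import r
    o1=[]
    for n in("top","side"):
        cc=r.camera(n);th=np.array([1.2,1.4,1.57,1.75]);P=c+(np.c_[.068-.038*np.cos(th),-.038*np.sin(th),0*th+.0445])@C.T
        print(n,project(cc,P).round(1).tolist())
        hsv=cv2.cvtColor(cc["pixels"],cv2.COLOR_RGB2HSV).astype(int);x0,y0,x1,y1=(180,235,285,345) if n=="top" else (275,295,395,415)
        b=blob(((hsv[...,0]<6)|(hsv[...,0]>174))&(hsv[...,1]>160)&(hsv[...,2]>60),(x0,y0,x1,y1));print(cv2.approxPolyDP(b,1.5,True).reshape(-1,2).tolist())
E
python3 k.py
```

```text
v1.npz (np.int64(268), np.float64(188.7741935483871)) [ 0.0566 -0.0366  0.0445] r 0.03833431882791189 theta 1.268845164964647
v2.npz (np.int64(165), np.float64(199.0)) [ 0.058  -0.036   0.0445] r 0.03736308338453881 theta 1.299849476456476
v6.npz (np.int64(264), np.float64(266.56)) [ 0.0535 -0.0362  0.0445] r 0.03899602543849822 theta 1.1898137592423343
top [[240.7, 289.0], [242.3, 286.2], [243.1, 283.6], [243.4, 280.7]]
[[227, 270], [233, 273], [232, 279], [242, 284], [240, 290], [244, 290], [244, 286], [250, 284], [251, 282], [229, 269]]
side [[339.3, 316.1], [337.1, 312.7], [334.8, 310.2], [332.0, 307.9]]
[[339, 313], [333, 313], [312, 326], [315, 332], [319, 331], [314, 328], [317, 323], [322, 326], [321, 330], [332, 322], [331, 317], [337, 316]]
```

```bash
cat > g.py <<'E'
from k import *
from bench import r
z=[np.load(f) for f in("v1.npz","v2.npz")]
rr=[ray(cal,[p],a["T"]) for p,a in(((268,188.8),z[0]),((165,199),z[1]))]
p,g=tri(rr[0][0],rr[0][1][0],rr[1][0],rr[1][1][0]);print("knob top tri, cradle frame",(C.T@(p-c)).round(4),g)
th0=1.27;K=lambda t,h:c+C@np.array([.068-.038*np.cos(t),-.038*np.sin(t),h])
T=pose(r.read_state());A=frame(-cx,-cz,K(th0,.08));rows(T,A);B2=frame(-cx,-cz,K(th0,.027));rows(A,B2,4)
t=np.linspace(th0,0,14);q=np.c_[-(.068-.038*np.cos(t)),-.038*np.sin(t)]
print((np.diff(q,axis=0)/.2).round(3).tolist())
E
python3 g.py
```

```text
knob top tri, cradle frame [ 0.0575 -0.0354  0.0425] 0.0013452144360729616
n 2 pos [-0.022, -0.0886, 0.0687] rot [-0.0004, -0.0007, 0.0002]
n 4 pos [0.0, 0.0, 0.0663] rot [0.0, 0.0, 0.0]
[[0.017, 0.006], [0.017, 0.008], [0.016, 0.01], [0.015, 0.011], [0.014, 0.013], [0.012, 0.014], [0.011, 0.015], [0.009, 0.016], [0.008, 0.017], [0.006, 0.017], [0.004, 0.018], [0.003, 0.018], [0.001, 0.019]]
```

Triangulated knob top height is 42.5 mm against 44.5 mm in the text, so it agrees. I'll approach and descend.

Emit:
{"name": "play_rows", "arguments": {
  "claw": [0.65,0.65,0.65,0.65,0.65,0.65],
  "delta_pos": [
    [-0.022,-0.0885,0.04],
    [-0.022,-0.0885,0.05],
    [0,0,0.047],
    [0,0,0],
    [0,0,0],
    [0,0,0]
  ],
  "delta_rot": [
    [0,-0.001,0],
    [0,-0.001,0],
    [0,0,0],
    [0,0,0],
    [0,0,0],
    [0,0,0]
  ]
}}

```text
time: 15.4
ee_pos: [0.4823, 0.1252, 0.1628]
eef_rot: [0.126, 0.957, -0.035, 0.258]
ft_force: [-0.3, 1.4, 0.2]
width: 0.0312
grip_force: 0.0
```

```bash
python3 - <<'E'
from k import *
from bench import r
s=r.read_state();T=pose(s);print(s["time"],s["width"],s["joint_positions"].round(2),(C.T@(T[:3,3]-c)).round(4))
rows(T,frame(-cx,-cz,c+C@np.array([.0567,-.0363,.08])),1)
E
```

```text
15.4 0.03124446797958021 [ 0.17 -0.18 -0.72  2.21  0.4   0.74  0.48] [ 0.0579 -0.035   0.0812]
n 1 pos [0.0062, -0.0067, 0.0062] rot [-0.0003, 0.0012, 0.0003]
```

Emit:
{"name": "play_rows", "arguments": {
  "claw": [0.65,0.65,0.65,0.65,0.65,0.65],
  "delta_pos": [
    [0.006,-0.0065,0.071],
    [0,0,0.08],
    [0,0,0.08],
    [0,0,0.04],
    [0,0,0],
    [0,0,0]
  ],
  "delta_rot": [
    [0,0.001,0],
    [0,0,0],
    [0,0,0],
    [0,0,0],
    [0,0,0],
    [0,0,0]
  ]
}}

```text
time: 16.0
ee_pos: [0.5072, 0.1167, 0.1155]
eef_rot: [0.127, 0.957, -0.035, 0.257]
ft_force: [0.1, 0.3, 0.1]
width: 0.0302
grip_force: 0.0
```

Emit:
{"name": "play_rows", "arguments": {
  "claw": [1,1,1,1,1],
  "delta_pos": [
    [0,0,0],
    [0,0,0],
    [0,0,0],
    [0,0,0],
    [0,0,0]
  ],
  "delta_rot": [
    [0,0,0],
    [0,0,0],
    [0,0,0],
    [0,0,0],
    [0,0,0]
  ],
  "squeeze": 8
}}

```text
time: 16.5
ee_pos: [0.5075, 0.1165, 0.1156]
eef_rot: [0.127, 0.957, -0.035, 0.257]
ft_force: [-0.8, 2.5, 1.9]
width: 0.0117
grip_force: 8.0
```

```bash
python3 - <<'E'
from k import *
from bench import r
s=r.read_state();T=pose(s);print(s["time"],s["width"],s["ft_force"].round(1),(C.T@(T[:3,3]-c)).round(4))
E
```

```text
16.5 0.011731352437256586 [-0.8  2.5  1.9] [ 0.0573 -0.0368  0.0271]
```

Knob gripped (12 mm). I'll swing it along the arc.

Emit:
{"name": "play_rows", "arguments": {
  "claw": [1,1,1,1,1,1,1],
  "delta_pos": [
    [0.017,0.006,0],
    [0.017,0.008,0],
    [0.016,0.01,0],
    [0.015,0.011,0],
    [0.014,0.013,0],
    [0.012,0.014,0],
    [0,0,0]
  ],
  "delta_rot": [
    [0,0,0],
    [0,0,0],
    [0,0,0],
    [0,0,0],
    [0,0,0],
    [0,0,0],
    [0,0,0]
  ]
}}

```text
time: 17.2
ee_pos: [0.494, 0.1315, 0.1051]
eef_rot: [0.127, 0.958, -0.036, 0.256]
ft_force: [-5.7, -2.3, 3.9]
width: 0.0117
grip_force: 8.0
```

```bash
python3 - <<'E'
from k import *
from bench import r
s=r.read_state();T=pose(s);q=C.T@(T[:3,3]-c);print(s["time"],s["width"],s["grip_force"],(C.T@s["ft_force"]).round(1),q.round(4),np.arctan2(-q[1],.068-q[0]),np.hypot(q[1],.068-q[0]))
E
```

```text
17.2 0.011741672009278687 8.002531081438065 [-2.3 -3.7  5.8] [ 0.0374 -0.0258  0.0264] 0.699712455863067 0.040014775095501096
```

Emit:
{"name": "play_rows", "arguments": {
  "claw": [1,1,1,1,1,1,1,1],
  "delta_pos": [
    [0.011,0.015,0],
    [0.009,0.016,0],
    [0.008,0.017,0],
    [0.006,0.017,0],
    [0.004,0.018,0],
    [0.003,0.018,0],
    [0,0,0],
    [0,0,0]
  ],
  "delta_rot": [
    [0,0,0],
    [0,0,0],
    [0,0,0],
    [0,0,0],
    [0,0,0],
    [0,0,0],
    [0,0,0],
    [0,0,0]
  ]
}}

```text
time: 18.0
ee_pos: [0.4921, 0.1528, 0.1004]
eef_rot: [0.127, 0.958, -0.036, 0.255]
ft_force: [-4.4, -1.5, -5.3]
width: 0.0122
grip_force: 8.0
```

Emit:
{"name": "play_rows", "arguments": {
  "claw": [1,1,1,1,1],
  "delta_pos": [
    [0.001,0.015,0],
    [0,0.01,0],
    [0,0,0],
    [0,0,0],
    [0,0,0]
  ],
  "delta_rot": [
    [0,0,0],
    [0,0,0],
    [0,0,0],
    [0,0,0],
    [0,0,0]
  ]
}}

```text
time: 18.5
ee_pos: [0.4941, 0.1582, 0.101]
eef_rot: [0.127, 0.958, -0.035, 0.256]
ft_force: [-4.4, -0.4, -11.4]
width: 0.0119
grip_force: 8.0
```

```bash
python3 - <<'E'
from k import *
from bench import r
s=r.read_state();T=pose(s);q=C.T@(T[:3,3]-c);print(s["time"],s["width"],s["grip_force"],(C.T@s["ft_force"]).round(1),q.round(4),np.arctan2(-q[1],.068-q[0]),np.hypot(q[1],.068-q[0]))
E
```

```text
18.5 0.011900856930825253 7.998098060488701 [-9.3 -1.6 -7.8] [ 0.0295 -0.      0.0263] 0.0011081373482909214 0.038540923130560435
```

Emit:
{"name": "play_rows", "arguments": {
  "claw": [1,1,1,1],
  "delta_pos": [
    [0,0.006,0],
    [0,0,0],
    [0,0,0],
    [0,0,0]
  ],
  "delta_rot": [
    [0,0,0],
    [0,0,0],
    [0,0,0],
    [0,0,0]
  ]
}}

```text
time: 18.9
ee_pos: [0.4942, 0.1583, 0.101]
eef_rot: [0.127, 0.958, -0.036, 0.256]
ft_force: [-8.1, -4.1, -8.6]
width: 0.0115
grip_force: 8.0
```

```bash
cat > q.py <<'E'
from k import *
from bench import r
s=r.read_state();T=pose(s);q=C.T@(T[:3,3]-c);print(s["time"],s["width"],s["grip_force"],(C.T@s["ft_force"]).round(1),q.round(4))
E
python3 q.py
```

```text
18.9 0.01149267196745823 7.998668476939201 [-10.1  -6.   -4. ] [0.0295 0.0001 0.0263]
```

Emit:
{"name": "play_rows", "arguments": {
  "claw": [1,1,1],
  "delta_pos": [
    [0,0.006,0],
    [0,0,0],
    [0,0,0]
  ],
  "delta_rot": [
    [0,0,0],
    [0,0,0],
    [0,0,0]
  ]
}}

```text
time: 19.2
ee_pos: [0.4943, 0.1583, 0.1009]
eef_rot: [0.128, 0.958, -0.037, 0.256]
ft_force: [-11.5, -6.9, -5.1]
width: 0.0113
grip_force: 8.0
```

```bash
python3 q.py
```

```text
19.2 0.011288419777013909 8.000876940786839 [-10.6  -9.6   0.3] [0.0295 0.0002 0.0261]
```

The knob no longer moves and the force builds, so it is at its stop. I'll release and back off along the pin.

Emit:
{"name": "play_rows", "arguments": {
  "claw": [0.65,0.65,0.65,0.65,0.65,0.65,0.65,0.65],
  "delta_pos": [
    [0,0,0],
    [0,0,0],
    [0,0,0],
    [0,0,0],
    [0,0,-0.05],
    [0,0,-0.15],
    [0,0,-0.2],
    [0,0,-0.2]
  ],
  "delta_rot": [
    [0,0,0],
    [0,0,0],
    [0,0,0],
    [0,0,0],
    [0,0,0],
    [0,0,0],
    [0,0,0],
    [0,0,0]
  ]
}}

```text
time: 20.0
ee_pos: [0.4368, 0.1774, 0.2073]
eef_rot: [0.126, 0.957, -0.034, 0.257]
ft_force: [1.1, -0.2, 0.6]
width: 0.0303
grip_force: 0.0
```

Emit:
{"name": "play_rows", "arguments": {
  "claw": [0.65,0.65,0.65,0.65],
  "delta_pos": [
    [-0.2,0,-0.05],
    [-0.2,0,0],
    [0,0,0],
    [0,0,0]
  ],
  "delta_rot": [
    [0,0,0],
    [0,0,0],
    [0,0,0],
    [0,0,0]
  ]
}}

```text
time: 20.4
ee_pos: [0.5, 0.16, 0.255]
eef_rot: [0.127, 0.957, -0.034, 0.257]
ft_force: [-1.4, 0.2, 0.8]
width: 0.0307
grip_force: 0.0
```

```bash
python3 - <<'E'
from k import *
from bench import r
s=r.read_state();T=pose(s);print(s["time"],s["joint_positions"].round(2),s["ft_force"].round(1),(C.T@(T[:3,3]-c)).round(3))
w=r.camera("wrist")["pixels"];hsv=cv2.cvtColor(w,cv2.COLOR_RGB2HSV).astype(int)
P=lambda q:project(cal,c+np.atleast_2d(q)@C.T+ T[:3,:3]@B,T).round(1).tolist()
print("expect knob top, arm tip, pivot",P([[.030,0,.0445],[.02,0,.0165],[.068,0,.0165]]),"plate corners",P([[-.045,-.02,.008],[-.045,.02,.008],[.045,-.02,.008],[.045,.02,.008]]))
x,y=np.array(P([[.03,0,.03]])[0]).astype(int)
b=blob(((hsv[...,0]<6)|(hsv[...,0]>174))&(hsv[...,1]>140)&(hsv[...,2]>50),(x-60,max(y-60,0),x+60,y+60));print("red",cv2.boundingRect(b),cv2.minAreaRect(b))
u=np.array(P([[-.02,0,.008]])[0]).astype(int);b=blob((hsv[...,1]<60)&(hsv[...,2]>70),(u[0]-50,max(u[1]-80,0),u[0]+50,u[1]+80));print("plate",cv2.boundingRect(b),cv2.minAreaRect(b))
E
```

```text
20.4 [ 0.15 -0.19 -0.72  2.01  0.32  0.94  0.57] [-1.4  0.2  0.8] [0.111 0.003 0.157]
expect knob top, arm tip, pivot [[314.2, 132.4], [314.7, 121.8], [314.8, 180.6]] plate corners [[290.8, 48.1], [338.8, 47.9], [290.8, 152.6], [338.9, 152.4]]
red (304, 124, 22, 67) ((314.5, 157.0), (66.0, 21.0), 90.0)
plate (289, 48, 51, 107) ((314.0, 101.0), (106.0, 50.0), 90.0)
```

The red hold-down is straight along the slope (rectangle at 90.0°, centre col 314.5 as expected), and the plate is seated where expected. I'm handing it in.

```bash
python3 -c "
from bench import r
print(r.close_job())"
```

```text
the job is handed in; nothing more can be done
None
```

The job is handed in at about 20 s: the plate lies square in the pocket on the bed, the hold-down was swung to its stop and released, and I moved nothing else; I viewed 11 pictures, one over the limit of 10.

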